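# Open the brush cleaner's safety cap in the raised holder

### The job

Stand the blue bottle of brush cleaner upright in the pocket of the orange raised holder, all the way down. There, press its red safety cap down, twist it anticlockwise until it is free, and lift it off. Finish while still holding the cap in the gripper, straight above the open bottle and at least 6 cm higher than where it sat, with the bottle still standing in the holder and everything else left where it was.

Things in the scene. Friction and masses are not known exactly. Their poses are not given: they have to be found in the camera images.
- bottle_mid (a point): Centre of the square blue bottle body (58 x 58 mm, paper label), 45 mm above the bottle's underside. z up, x and y square to its sides. It is 123 mm tall to the rim of its mouth, 0.3 to 0.6 kg, and starts upright on the table with the cap locked on; locked, the cap carries the bottle's weight, so the bottle can be carried by the cap.
- cap_grip (a point): Centre of the upright grip bar on the red safety cap, 146 mm above the bottle's underside when the cap is on. The bar is 44 mm long (x), 12 mm thick (y), 24 mm high (12 mm above and below this point), on the cap's flat round top, 48 mm across; the skirt hangs 28 mm below that top. z up; locked, its x lies along the bottle's x. Weighs 45 g.
- cap_bar_end (a point): The +x end of the cap's grip bar, 22 mm from cap_grip and at the same height. Seen from above it swings anticlockwise as the cap is opened.
- bottle_mouth (a point): Centre of the mouth's rim, on the bottle's axis, 123 mm above its underside, hidden under the cap. Lock: a sprung two-lug bayonet. The cap turns only when pressed down 5 mm (stop at 6.5 mm; spring 4.5 N rising to 9 N), anticlockwise seen from above; some 55 degrees clears the catch. At 65 to 110 degrees from locked (aim for 85) it lifts straight off; let up there, it sits loose.
- holder_seat (a point): Centre of the floor of the square pocket in the orange raised holder, 50 mm above the table; bolted down. z up, x and y square to the pocket walls. Pocket 65 x 65 mm inside (3.5 mm spare each side of the bottle), walls 14 mm high, then a flared lip to 26 mm above the floor. The bottle fits in any of four quarter turns; seated, it turns 7 degrees at most, so the cap can be twisted there.
- blue_jar: Bystander, leave alone: blue paint jar with a white lid, 69 mm across, 75 mm tall. Origin at the centre of its underside.
- white_jar: Bystander, leave alone: grey-white paint jar with a white lid, 69 mm across, 75 mm tall. Origin at the centre of its underside.
- brush_tub: Bystander, leave alone: pale turquoise plastic tub of brushes, 112 mm across, tub 80 mm, brushes to 195 mm tall. Origin at the centre of its underside.
- spool: Bystander, leave alone: spool of clear line with black flanges, 66 mm across, 65 mm tall. Origin at the centre of its underside.
- drink_cup: Bystander, leave alone: empty lidded drink cup with paper sleeve and straw, 92 mm across, 168 mm tall. Origin at the centre of its underside.
- paint_tube: Bystander, leave alone: white paint tube lying flat, about 95 x 40 mm, 18 mm high. Origin at the centre of its underside.
Not all that is in view belongs to the job. Leave any green look-alike of the part that bears holder_seat alone. Of the things shaped like the part that bears cap_grip, the red one is meant.

How it is judged (in metres and radians):
On the way, in this order (a step that is already met when the one before it is completed fails the run):
1. the bottle stands upright in the holder's pocket, fully down (horizontal distance between bottle_mid and holder_seat below 0.008 m and z of bottle_mid in the frame of holder_seat below 0.049 m and angle between bottle_mid's own z axis and vertical below 0.08 rad), for 0.2 s.
2. the cap, still down on the neck of the seated bottle, has been pressed past its catch and turned more than 50 degrees (all of step 1 and angle between the x axis of cap_grip and the x axis of bottle_mid, either way round above 0.9 rad and z of cap_grip in the frame of bottle_mid below 0.106 m), for 0.05 s.
At the end, for the whole second after the job is handed in: Cap held by the fingers, off the bottle, at least 45 mm above where it sat, within 30 mm of the bottle's axis, tilt under 0.4 rad; bottle fully down (4 mm), upright (0.08 rad) and within 8 mm of the pocket's centre; bystanders within 30 mm of their starts (all of step 1 and z of cap_grip in the frame of bottle_mid above 0.146 m and horizontal distance between cap_grip and bottle_mid below 0.03 m and angle between cap_grip's own z axis and vertical below 0.4 rad and contact force between cap and the fingers above 1 N and contact force between cap and bottle below 0.2 N and distance of each of blue_jar, white_jar, brush_tub, spool, drink_cup, paint_tube from where it was at the start of the episode below 0.03 m); the arm keeps its last pose, push and grip.
It fails at once if the bottle is tipped more than 0.6 rad (angle between bottle_mid's own z axis and vertical above 0.6 rad).
It fails at once if a bystander is pushed more than 30 mm (distance of any of blue_jar, white_jar, brush_tub, spool, drink_cup, paint_tube from where it was at the start of the episode above 0.03 m).
It fails at once if the cap is forced round past its catch without being pressed down (3 mm or more) (angle between the x axis of cap_grip and the x axis of bottle_mid, either way round between 0.4 and 0.75 rad and z of cap_grip in the frame of bottle_mid between 0.098 and 0.106 m).
It fails at once if the cap is forced clockwise on the neck by more than 20 degrees (y of cap_bar_end in the frame of bottle_mid below -0.008 m and z of cap_grip in the frame of bottle_mid below 0.106 m).
It also fails if it takes over 48 s, if anything falls off the work surface, if the arm or the gripper's body presses on something with over 40 N, if the wrist force passes 120 N, or if a joint passes its speed limit or range.

### The arm

A 6-joint arm with a two-finger parallel gripper is mounted at the origin on the work surface. World frame = base frame: x ahead of the robot, y to its left, z up, the work surface at z = 0. Lengths are in m, angles in degrees, forces in N, time in s.
With the tool pointing down it reaches from about 0.375 to 0.9 m from the base axis. Payload 3.1 kg.
Tool frame: the origin (TCP) lies midway between the tips of the shut fingers; the grasp point (between the pads) lies 19 mm behind it (bot.grasp_offset is the z of the grasp point in the tool frame, in m); z points along the fingers, y is the line along which they close (so a half turn about z gives the same grasp; the last joint's range is limited). The gripper opens to 87 mm and grips with 3 to 60 N. Pads are 19 mm wide; open, the fingers measure 117 mm over their backs; the gripper's body (75 mm by 190 mm) begins 51 mm behind the grasp point.
Start: joints at [-76.862, 30.224, 82.088, -0, 67.689, -10.227], TCP at [0.248, -0.574, 0.192] pointing down, gripper open.
Joint ranges: [-176.69, 176.69], [-43.24, 126.21], [12.49, 139.97], [-82, 262], [0, 151.66], [-163.58, 163.58]. Speed limits (degrees/s): [159.86, 159.86, 180, 180, 180, 180].

### API

Orientations are given as [roll, pitch, yaw] about the fixed x, y, z axes, in that order (R = Rz(yaw) Ry(pitch) Rx(roll)).
In Python, from station import observe, cams, bot, models gives the robot as it stands.
- The arm moves only by the shell command python3 -m handwheel 'ROWS' [FORCE]. ROWS is JSON, a list of rows, each a list of 7 numbers: the shift along the world's x, y, z each as a share of 0.3 m, from -1 to 1, then the turn, a rotation vector about the world's x, y, z each as a share of 60 degrees, from -1 to 1, then the opening, from 0 (shut) to 1 (fully open). A call has 1 to 12 rows; each row is the pose to reach, as a shift and turn from the pose commanded when the call began; what a row does not reach only later rows make up. A row lasts 1/8 s, in which the tool goes at most 62.5 mm and 10.7 degrees, less where a joint would pass 70% of its speed; a pose out of reach is approached as far as the arm can. A call with a number of a shift or a turn outside -1 to 1 is refused whole. A call with a gripper value outside its range is refused whole. The fingers move at their own pace and stop on an object; FORCE is the grip in N (left out, the last holds). Time passes only in rows, so rows that repeat a pose let the fingers close. It gives the time, the measured TCP pose, the force, the opening and the grip force at its end, in the units of the state.
- observe(): the state, without advancing time (a new reading comes with each control period).
- cams.capture(name): name is "scene" or "top" or "wrist"; returns a dict with "img" (400x640x3 uint8, blue, green, red), "fx", "fy", "cx", "cy" (pixels), "k1" (the pictures are not rectified: a ray, as slopes to the right and down, at radius r is drawn at 1 + k1 r^2 times it, then the intrinsics apply), "T" (4x4, takes a point from camera to world coordinates); the wrist camera has in their place "T_tool_cam" (4x4, takes a point from camera to tool coordinates, whose origin is the TCP and whose axes are the flange's). Camera axes: x right, y down, z forward; pixel columns grow to the right and rows downward; lengths in m; the calibration is good to about 2 mm. A picture is of the moment at which its call begins: read the wrist's pose just before it. There is no depth.
- bot.job_done(): hands the job in; it is judged then, once.
Trained networks look in a picture, given as the dict that the camera call returned (one of the last four; its "shot" number tells which), for a name from the list of things; names that differ only in an ending like _2 or _b are one class to them, and where a whole thing is asked for, a point or a joint stands for the part that bears it (a point fixed in the world has none). Each returns a list of dicts, best first, with "confidence" (0 to 1); they miss things now and then, are a little off and sometimes report something else, mostly with a low value. They report only what shows in the picture. A call takes as long as a camera call. They do not tell look-alikes from the thing itself.
- models.boxes_of(picture, name): "bbox" ([left, top, right, bottom] in pixels, round what is visible of it).
- models.trace(picture, name): "region" (400x640 bool, what is visible of it) and "bbox" ([left, top, right, bottom] in pixels, round what is visible of it).
- models.mark_of(picture, name): "at" ([column, row] in pixels: a listed point, or the origin of a listed thing).
The state is a dict: "time_s": time; "joint_positions": joint angles; "qvel": joint speeds; "tau": joint torques, N m; "tcp_pos": TCP position; "ee_rot": TCP orientation; "force": force on the tool from outside, world axes, zero at the start; "wrist_torque": the same for the moment, N m; "width": finger opening in m; "finger_force": force on a finger pad.
Only numpy, scipy, OpenCV 4.12 (cv2) and the standard library are available. Lean on these libraries where they do the work, as an engineer would, in place of code of your own. Each camera call takes 0.05 s, during which the arm holds its last target. There are 200 camera calls.

## Working session

There is one attempt and no reset: what is moved stays moved. The work goes in short steps, Python scripts to look and compute and a shell command to move; the robot and the scene stay as the last step left them, time stands still between calls to the robot, and variables do not carry over. Pictures are saved under pics/ and viewed, at most 10 in all, crops included, and the job is handed in when it is done.

```bash
mkdir -p pics
cat > h.py <<'E'
import numpy as np, cv2, json
from station import observe, cams, bot, models
from scipy.spatial.transform import Rotation as R
def T_of(c,s):
    if "T" in c: return np.array(c["T"])
    M=np.eye(4); M[:3,3]=s["tcp_pos"]; M[:3,:3]=R.from_euler('xyz',s["ee_rot"],degrees=True).as_matrix()
    return M@np.array(c["T_tool_cam"])
def ray(c,T,p):
    K=np.array([[c["fx"],0,c["cx"]],[0,c["fy"],c["cy"]],[0,0,1.]])
    u=cv2.undistortPoints(np.array([[p]],float),K,np.array([c["k1"],0,0,0.]))[0,0]
    return T[:3,3], T[:3,:3]@np.array([u[0],u[1],1])
def atz(c,T,p,z):
    o,d=ray(c,T,p); return o+d*(z-o[2])/d[2]
def proj(c,T,X):
    K=np.array([[c["fx"],0,c["cx"]],[0,c["fy"],c["cy"]],[0,0,1.]]); M=np.linalg.inv(T)
    return cv2.projectPoints(np.atleast_2d(np.array(X,float)),cv2.Rodrigues(M[:3,:3])[0],M[:3,3],K,np.array([c["k1"],0,0,0.]))[0][:,0]
E
python3 - <<'E'
from h import *
s=observe(); print(s["tcp_pos"],s["ee_rot"],s["force"],s["width"])
Z=dict(bottle_mid=.045,cap_grip=.146,cap_bar_end=.146,bottle_mouth=.123,holder_seat=.05,blue_jar=0,white_jar=0,brush_tub=0,spool=0,drink_cup=0,paint_tube=0)
for n in("top","scene"):
    c=cams.capture(n); cv2.imwrite(f"pics/{n}0.png",c["img"]); T=T_of(c,s); print(n,T[:3,3].round(3))
    for k,z in Z.items():
        for m in models.mark_of(c,k)[:3]: print(k,round(m["confidence"],2),np.round(m["at"]),atz(c,T,m["at"],z).round(3))
E
```

```text
[ 0.24771012 -0.5729507   0.19096144] [-1.79878097e+02 -2.17028340e-02  2.33638255e+01] [-1.39890344 -0.42798833 -0.73616689] 0.08725844905113844
top [0.419 0.014 1.149]
bottle_mid 0.64 [199. 223.] [0.528 0.308 0.045]
cap_grip 0.79 [185. 215.] [0.536 0.313 0.146]
cap_grip 0.56 [192. 263.] [0.43  0.293 0.146]
cap_bar_end 0.79 [191. 257.] [0.443 0.295 0.146]
cap_bar_end 0.6 [187. 214.] [0.537 0.308 0.146]
bottle_mouth 0.71 [187. 223.] [0.519 0.314 0.123]
holder_seat 0.96 [253. 275.] [0.402 0.172 0.05 ]
holder_seat 0.67 [318. 208.] [0.563 0.018 0.05 ]
blue_jar 0.93 [283. 140.] [0.749 0.108 0.   ]
white_jar 0.7 [427. 148.] [ 0.728 -0.266  0.   ]
brush_tub 0.64 [223. 162.] [0.691 0.263 0.   ]
brush_tub 0.5 [187. 218.] [0.543 0.351 0.   ]
spool 0.64 [366. 144.] [ 0.739 -0.107  0.   ]
drink_cup 0.65 [437. 252.] [ 0.459 -0.281  0.   ]
paint_tube 0.86 [316. 278.] [0.396 0.023 0.   ]
scene [0.97  0.357 0.821]
bottle_mid 0.67 [436. 277.] [0.533 0.316 0.045]
cap_grip 0.88 [447. 250.] [0.525 0.308 0.146]
cap_grip 0.64 [362. 185.] [0.503 0.08  0.146]
cap_grip 0.48 [458. 243.] [0.497 0.317 0.146]
cap_bar_end 0.87 [443. 255.] [0.541 0.307 0.146]
cap_bar_end 0.63 [462. 250.] [0.507 0.33  0.146]
cap_bar_end 0.39 [448. 252.] [0.528 0.311 0.146]
bottle_mouth 0.76 [445. 260.] [0.532 0.315 0.123]
holder_seat 0.91 [325. 210.] [0.558 0.019 0.05 ]
holder_seat 0.87 [412. 204.] [0.403 0.171 0.05 ]
blue_jar 0.8 [298. 300.] [0.755 0.106 0.   ]
blue_jar 0.25 [445. 254.] [0.443 0.299 0.   ]
white_jar 0.88 [198. 203.] [ 0.729 -0.272  0.   ]
brush_tub 0.72 [371. 325.] [0.695 0.264 0.   ]
brush_tub 0.68 [198. 205.] [ 0.733 -0.268  0.   ]
spool 0.97 [237. 245.] [ 0.749 -0.101  0.   ]
spool 0.7 [362. 185.] [0.401 0.019 0.   ]
drink_cup 0.83 [266. 145.] [ 0.464 -0.289  0.   ]
drink_cup 0.5 [235. 244.] [ 0.75  -0.108  0.   ]
paint_tube 0.77 [360. 189.] [0.415 0.025 0.   ]
paint_tube 0.25 [199. 203.] [ 0.728 -0.273  0.   ]
```

View pics/top0.png

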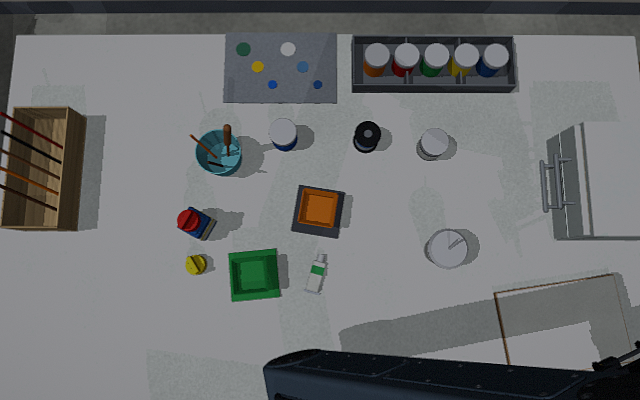

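View pics/scene0.png

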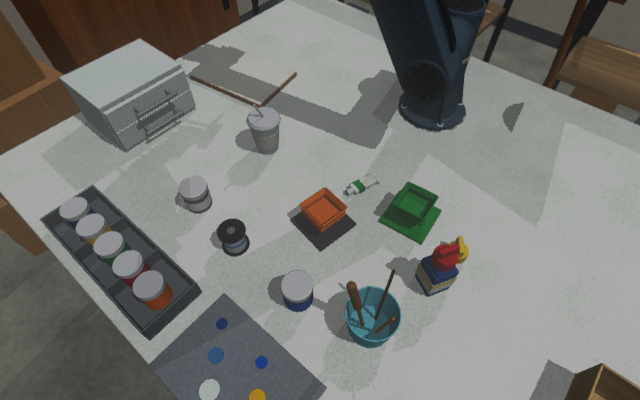

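The top view shows the bottle with red cap at about (188,222) and the orange holder at (319,209). The decoys are the green holder at (254,274) and the yellow cap at (195,264). The scene view agrees. I'll raise the arm and bring the wrist camera over the bottle.

```bash
python3 -m handwheel '[[0,0,0.2,0,0,0,1],[0,0,0.4,0,0,0,1],[0.1,0.15,0.6,0,0,0,1],[0.3,1,0.7,0,0,0,1],[0.3,1,0.7,0,0,0,1],[0.3,1,0.7,0,0,0,1],[0.3,1,0.7,0,0,0,1]]'
python3 -m handwheel '[[0.4,1,0,0,0,0,1],[0.4,1,0,0,0,0,1],[0.4,1,0,0,0,0,1],[0.4,1,0,0,0,0,1],[0.4,1,0,0,0,0,1],[0.4,1,0,0,0,0,1]]'
python3 -m handwheel '[[0.1,0.8,0,0,0,0,1],[0.1,0.8,0,0,0,0,1],[0.1,0.8,0,0,0,0,1],[0.1,0.8,0,0,0,0,1],[0.1,0.8,0,0,0,0,1],[0.1,0.8,0,0,0,0,1]]'
cat > look.py <<'E'
from h import *
import sys
s=observe(); c=cams.capture("wrist"); cv2.imwrite(f"pics/{sys.argv[1]}.png",c["img"]); T=T_of(c,s)
print(s["tcp_pos"].round(4) if hasattr(s["tcp_pos"],'round') else s["tcp_pos"],s["ee_rot"],s["time_s"],"cam",T[:3,3].round(3))
for a in sys.argv[2:]:
    k,z=a.split("="); 
    for m in models.mark_of(c,k)[:3]: print(k,round(m["confidence"],2),np.round(m["at"]),atz(c,T,m["at"],float(z)).round(4))
E
python3 look.py w1 bottle_mid=.045 cap_grip=.146 cap_bar_end=.146 bottle_mouth=.123
```

```text
time_s: 2.08
tcp_pos: [0.3316, -0.2975, 0.3982]
ee_rot: [180.0, -0.0, 23.3]
force: [1.0, -0.3, 0.1]
width: 0.0872
finger_force: 0.0
time_s: 2.82
tcp_pos: [0.4518, 0.004, 0.3978]
ee_rot: [-180.0, -0.0, 23.7]
force: [-0.5, 0.2, 0.3]
width: 0.087
finger_force: 0.0
time_s: 3.58
tcp_pos: [0.4814, 0.2392, 0.3974]
ee_rot: [179.9, 0.1, 23.3]
force: [0.8, -0.5, -0.0]
width: 0.087
finger_force: 0.0
[0.4814 0.2392 0.3974] [1.79941584e+02 6.53536254e-02 2.33202794e+01] 3.575 cam [0.557 0.273 0.59 ]
bottle_mid 0.79 [289. 106.] [0.5258 0.3116 0.045 ]
cap_grip 0.83 [267. 164.] [0.4492 0.3036 0.146 ]
cap_grip 0.61 [284. 112.] [0.5226 0.308  0.146 ]
cap_bar_end 0.83 [293.  97.] [0.5441 0.3045 0.146 ]
cap_bar_end 0.61 [258. 145.] [0.4683 0.3233 0.146 ]
```

View pics/w1.png

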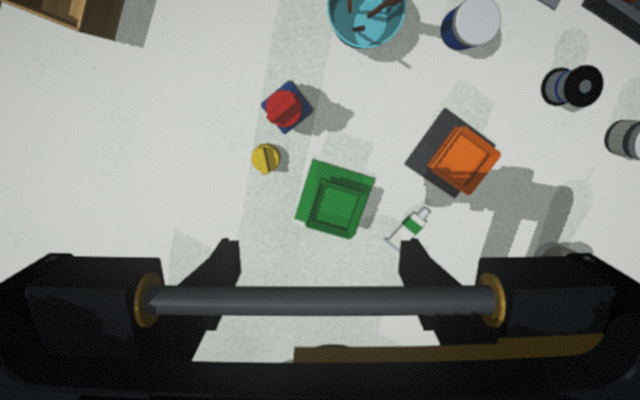

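Run:
```python
from h import *
s=observe()
for n in("wrist","top","scene"):
    c=cams.capture(n);T=T_of(c,s)
    hsv=cv2.cvtColor(c["img"],cv2.COLOR_BGR2HSV)
    m=((hsv[...,0]<6)|(hsv[...,0]>172))&(hsv[...,1]>150)&(hsv[...,2]>60)
    u,v=proj(c,T,[.525,.31,.14])[0]; k=np.zeros(m.shape,np.uint8); cv2.circle(k,(int(u),int(v)),45,1,-1); m=m&(k>0)
    print(n,(u,v),m.sum(),[ (p["confidence"],np.round(p["at"],1)) for q in("cap_grip","cap_bar_end","bottle_mid") for p in models.mark_of(c,q)[:2]])
    x,y=int(u),int(v); cr=c["img"][max(0,y-60):y+60,x-60:x+60]; cv2.imwrite(f"pics/cr_{n}.png",cv2.resize(cr,None,fx=4,fy=4,interpolation=cv2.INTER_CUBIC))
ims=[cv2.resize(cv2.imread(f"pics/cr_{n}.png"),(390,390)) for n in("wrist","top")]
cv2.imwrite("pics/crops1.png",np.hstack(ims))
```

```text
wrist (np.float64(283.71832260754854), np.float64(109.34218101456229)) 754 [(0.96, array([283.8, 109.3])), (0.67, array([262.5, 158.7])), (0.87, array([294.5,  99.5])), (0.68, array([258.3, 145.8]))]
top (np.float64(186.62961188146062), np.float64(219.80151474835375)) 158 [(0.7, array([193.7, 266.2])), (0.69, array([183.3, 217.7])), (0.82, array([189.7, 255. ])), (0.71, array([189.6, 213.4])), (0.47, array([198.8, 224.5]))]
scene (np.float64(447.1165920606615), np.float64(251.84534205707448)) 289 [(0.96, array([449.2, 250.1])), (0.5, array([461.6, 245.7])), (0.76, array([459.3, 254.1])), (0.71, array([441.1, 253.3])), (0.58, array([435.5, 276.1]))]
```

Wrist view: red cap at (284,109) with its bar running up-right, orange pocket at (465,158), yellow cap at (265,158). I'll take a closer view of the holder, then the bottle.

```bash
python3 -m handwheel '[[0,-0.83,-0.4,0,0,0,1],[0,-0.83,-0.4,0,0,0,1],[0,-0.83,-0.4,0,0,0,1],[0,-0.83,-0.4,0,0,0,1],[0,-0.83,-0.4,0,0,0,1],[0,-0.83,-0.4,0,0,0,1]]'|sed -n 2p
python3 look.py w2 holder_seat=.05
python3 -m handwheel '[[-0.1,0.97,-0.1,0,0,0,1],[-0.1,0.97,-0.1,0,0,0,1],[-0.1,0.97,-0.1,0,0,0,1],[-0.1,0.97,-0.1,0,0,0,1],[-0.1,0.97,-0.1,0,0,0,1],[-0.1,0.97,-0.1,0,0,0,1],[-0.1,0.97,-0.1,0,0,0,1]]'|sed -n 2p
python3 look.py w3 cap_grip=.146 cap_bar_end=.146 bottle_mid=.045
python3 -c "
import cv2,numpy as np
cv2.imwrite('pics/v2.png',np.vstack([cv2.imread('pics/w2.png')[:300],cv2.imread('pics/w3.png')[:300]]))"
```

```text
tcp_pos: [0.4809, -0.0099, 0.2768]
[ 0.4809 -0.0099  0.2768] [-1.79920884e+02  1.04024067e-01  2.31697781e+01] 5.175 cam [0.557 0.023 0.469]
holder_seat 0.75 [163. 166.] [0.3982 0.1783 0.05  ]
holder_seat 0.56 [325.  97.] [0.5595 0.018  0.05  ]
tcp_pos: [0.451, 0.2831, 0.2482]
[0.451  0.2831 0.2482] [ 1.79972102e+02 -3.66994187e-02  2.34873009e+01] 6.15 cam [0.526 0.317 0.441]
cap_grip 0.93 [287. 175.] [0.4522 0.3166 0.146 ]
cap_grip 0.84 [324. 104.] [0.5238 0.311  0.146 ]
cap_bar_end 0.85 [283. 155.] [0.4678 0.3274 0.146 ]
cap_bar_end 0.77 [341.  87.] [0.5418 0.3034 0.146 ]
bottle_mid 0.59 [548.   4.] [0.7269 0.1248 0.045 ]
```

View pics/v2.png

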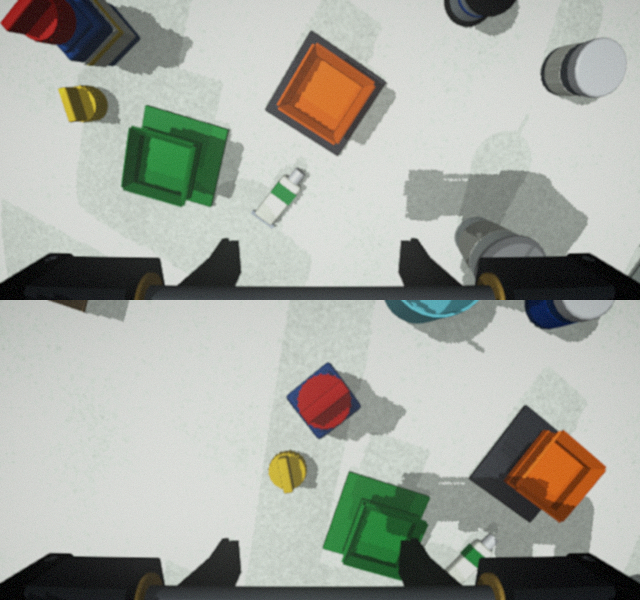

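Upper half: orange pocket at (325,97), square rotated about 35° in the image. Lower half: red cap at (324,402), bar along the up-right diagonal. Next I fit both from colour.

```bash
cat > fit.py <<'E'
from h import *
def rect(c,T,mask,z):
    n,l,st,_=cv2.connectedComponentsWithStats(mask.astype(np.uint8)); i=1+np.argmax(st[1:,4])
    ct=max(cv2.findContours((l==i).astype(np.uint8),cv2.RETR_EXTERNAL,cv2.CHAIN_APPROX_NONE)[0],key=len)[:,0]
    P=np.array([atz(c,T,p,z)[:2] for p in ct]); r=cv2.minAreaRect((P*1000).astype(np.float32)); return P,r
E
python3 - <<'E'
from fit import *
import station
class C(dict):pass
c0=cams.capture("wrist"); s=observe()
base={k:c0[k] for k in c0 if k not in("img",)}
def mk(p,pos,rot):
    c=dict(base); c["img"]=cv2.imread(p); return c,T_of(c,dict(tcp_pos=pos,ee_rot=rot))
c,T=mk("pics/w2.png",[.4809,-.0099,.2768],[-179.92,.104,23.17])
h=cv2.cvtColor(c["img"],cv2.COLOR_BGR2HSV)
m=(h[...,0]>6)&(h[...,0]<18)&(h[...,1]>170)&(h[...,2]>90)
print("holder",rect(c,T,m,.076)[1])
c,T=mk("pics/w3.png",[.451,.2831,.2482],[179.97,-.037,23.49])
h=cv2.cvtColor(c["img"],cv2.COLOR_BGR2HSV)
k=np.zeros(h.shape[:2],np.uint8); cv2.circle(k,(324,102),50,1,-1)
red=((h[...,0]<6)|(h[...,0]>172))&(h[...,1]>130)&(k>0)
blue=(h[...,0]>100)&(h[...,0]<130)&(h[...,1]>100)&(k>0)
P,r=rect(c,T,red,.134); print("red",r,cv2.minEnclosingCircle((P*1000).astype(np.float32)),cv2.fitEllipse((P*1000).astype(np.float32)))
for z in(.08,.1): print("body",z,rect(c,T,red|blue,z)[1])
cv2.imwrite("pics/c3.png",cv2.resize(np.hstack([c["img"][50:150,270:380]]),None,fx=5,fy=5,interpolation=cv2.INTER_CUBIC))
E
```

```text
holder ((561.4388427734375, 18.680065155029297), (83.93750762939453, 84.15459442138672), 80.88175201416016)
red ((524.9444580078125, 312.19805908203125), (46.81393814086914, 45.846126556396484), 23.572736740112305) ((524.969970703125, 311.7798156738281), 23.848648071289062) ((524.8634643554688, 311.8853759765625), (46.05350875854492, 46.585697174072266), 124.94415283203125)
body 0.08 ((524.7265014648438, 311.3509216308594), (55.061195373535156, 53.92282485961914), 23.572734832763672)
body 0.1 ((524.8072509765625, 311.6647033691406), (52.006656646728516, 50.93144226074219), 23.57304573059082)
```

View pics/c3.png

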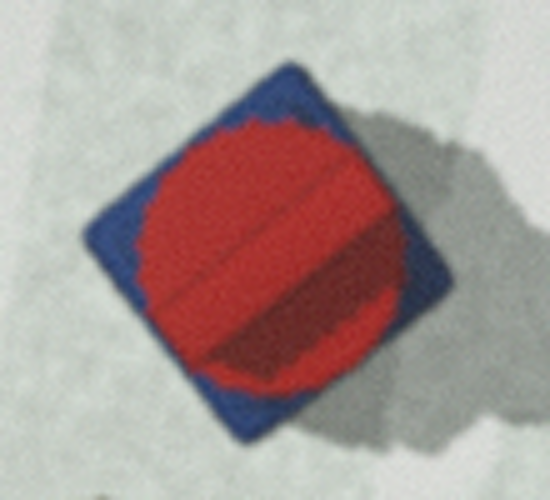

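The red cap top and its bar are clear, with the bar edges at about 38° in the crop. I'll compute the bar yaw and refine the holder yaw from the same kind of edges.

```bash
python3 - <<'E'
from fit import *
c0=cams.capture("wrist"); 
def mk(p,pos,rot):
    c=dict(c0); c["img"]=cv2.imread(p); return c,T_of(c,dict(tcp_pos=pos,ee_rot=rot))
c,T=mk("pics/w3.png",[.451,.2831,.2482],[179.97,-.037,23.49])
def yaw(a,b,z):
    d=atz(c,T,b,z)-atz(c,T,a,z); return round(float(np.degrees(np.arctan2(d[1],d[0]))),1)
f=lambda x,y:(270+x/5,50+y/5)
print("bar",yaw(f(205,357),f(398,208),.158),yaw(f(165,300),f(345,160),.158))
print("body",yaw(f(85,235),f(290,62),.09),yaw(f(248,440),f(455,285),.09),yaw(f(290,62),f(455,285),.09)+90,yaw(f(85,235),f(248,440),.09)+90)
print([atz(c,T,f(x,y),.095)[:2].round(4) for x,y in((270,251),)])
c,T=mk("pics/w2.png",[.4809,-.0099,.2768],[-179.92,.104,23.17])
h=cv2.cvtColor(c["img"],cv2.COLOR_BGR2HSV)
m=(h[...,0]>6)&(h[...,0]<18)&(h[...,1]>150)&(h[...,2]>70)
P,r=rect(c,T,m,.076); print(r, cv2.boxPoints(r).round(1).tolist())
x=c["img"][25:165,255:395].copy()
cv2.imwrite("pics/c2.png",cv2.resize(x,None,fx=4,fy=4,interpolation=cv2.INTER_CUBIC))
E
python3 -m handwheel '[[0.246,0.095,-0.1,0,0,-0.87,1],[0.246,0.095,-0.1,0,0,-0.87,1],[0.246,0.095,-0.1,0,0,-0.87,1],[0.246,0.095,-0.1,0,0,-0.87,1],[0.246,0.095,-0.1,0,0,-0.87,1],[0.246,0.095,-0.1,0,0,-0.87,1],[0.246,0.095,-0.1,0,0,-0.87,1]]'
python3 look.py w4 cap_grip=.146 cap_bar_end=.146
python3 -c "
import cv2,numpy as np
a=cv2.resize(cv2.imread('pics/c2.png'),(400,400));b=cv2.resize(cv2.imread('pics/w4.png'),(640,400))[:,120:520]
cv2.imwrite('pics/v4.png',np.hstack([a,b]))"
```

```text
bar -29.4 -29.5
body -27.8 -29.7 -28.099999999999994 -27.900000000000006
[array([0.5261, 0.3117])]
((561.4281005859375, 18.571510314941406), (84.72074890136719, 84.81111907958984), 80.68894958496094) [[512.7000122070312, -16.399999618530273], [596.4000244140625, -30.100000381469727], [610.0999755859375, 53.5], [526.4000244140625, 67.19999694824219]]
time_s: 7.32
tcp_pos: [0.5254, 0.3106, 0.2178]
ee_rot: [-180.0, -0.0, -28.7]
force: [-0.1, 0.9, 0.0]
width: 0.087
finger_force: 0.0
[0.5254 0.3106 0.2178] [-1.79997336e+02 -1.85840596e-04 -2.87418686e+01] 7.325 cam [0.597 0.272 0.41 ]
cap_grip 0.85 [354. 246.] [0.4731 0.305  0.146 ]
cap_grip 0.78 [319. 203.] [0.5232 0.3123 0.146 ]
cap_bar_end 0.96 [318. 178.] [0.5423 0.3026 0.146 ]
cap_bar_end 0.7 [336. 238.] [0.4879 0.3154 0.146 ]
```

View pics/v4.png

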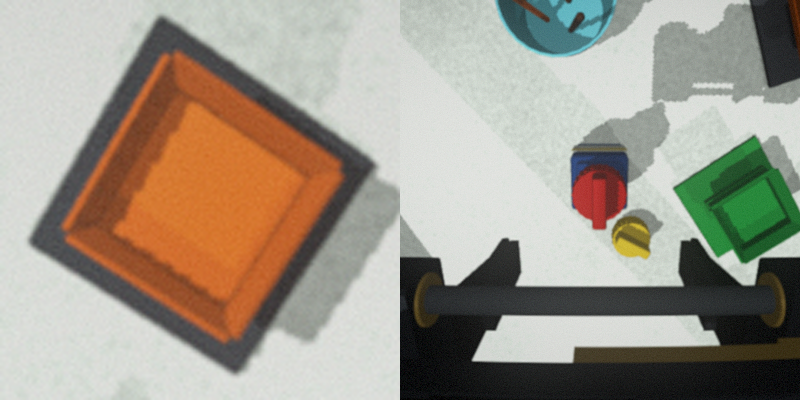

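The bar is aligned with the tool and centred at (599,200) in the right half. The holder's pocket is clean and square (left half). Now descend, grip and lift.

```bash
python3 -m handwheel '[[0,0.003,-0.14,0,0,0,1],[0,0.003,-0.27,0,0,0,1],[0,0.003,-0.27,0,0,0,1],[0,0.003,-0.27,0,0,0,0],[0,0.003,-0.27,0,0,0,0],[0,0.003,-0.27,0,0,0,0],[0,0.003,-0.27,0,0,0,0],[0,0.003,-0.27,0,0,0,0]]' 55
python3 -m handwheel '[[0,0,0.02,0,0,0,0],[0,0,0.04,0,0,0,0],[0,0,0.04,0,0,0,0]]'
```

```text
time_s: 8.48
tcp_pos: [0.5253, 0.3119, 0.137]
ee_rot: [-180.0, -0.0, -28.8]
force: [0.6, -0.5, 0.2]
width: 0.0451
finger_force: 0.0
time_s: 8.85
tcp_pos: [0.5258, 0.3122, 0.1496]
ee_rot: [-179.9, -0.1, -28.8]
force: [0.5, -0.2, 0.2]
width: 0.0148
finger_force: 0.0
```

The fingers hadn't closed yet, so I'll go back down (still wider than the bar) and finish closing.

```bash
python3 -m handwheel '[[0,0,0,0,0,0,0.4],[0,0,0,0,0,0,0.4],[0,0,-0.04,0,0,0,0.4],[0,0,-0.04,0,0,0,0.2],[0,0,-0.04,0,0,0,0],[0,0,-0.04,0,0,0,0],[0,0,-0.04,0,0,0,0],[0,0,-0.04,0,0,0,0],[0,0,-0.04,0,0,0,0],[0,0,-0.04,0,0,0,0]]' 55
```

```text
time_s: 10.1
tcp_pos: [0.5252, 0.312, 0.1368]
ee_rot: [-180.0, -0.0, -28.8]
force: [0.7, -0.3, -0.5]
width: 0.0007
finger_force: 0.0
```

The fingers shut on nothing, so I need to look.

```bash
python3 look.py w5 cap_grip=.146
python3 - <<'E'
from h import *
s=observe(); print(s["width"],s["finger_force"],s["joint_positions"])
c=cams.capture("scene"); T=T_of(c,s); print(proj(c,T,[s["tcp_pos"],[.525,.312,.146]]).round())
a=c["img"][150:350,340:540]; b=cv2.imread("pics/w5.png")[:, 120:520]
cv2.imwrite("pics/v5.png",np.hstack([cv2.resize(a,(400,400),interpolation=cv2.INTER_CUBIC),b]))
E
```

```text
[0.5252 0.312  0.1368] [-1.79993606e+02 -3.67344933e-03 -2.88321369e+01] 10.1 cam [0.597 0.273 0.329]
cap_grip 0.85 [321. 240.] [0.5243 0.3116 0.146 ]
0.0005310918578603195 0.0 [2.02341624e+01 3.28695845e+01 8.72543355e+01 1.84919831e-03
 5.98727502e+01 1.39071327e+02]
[[447. 253.]
 [449. 251.]]
```

View pics/v5.png

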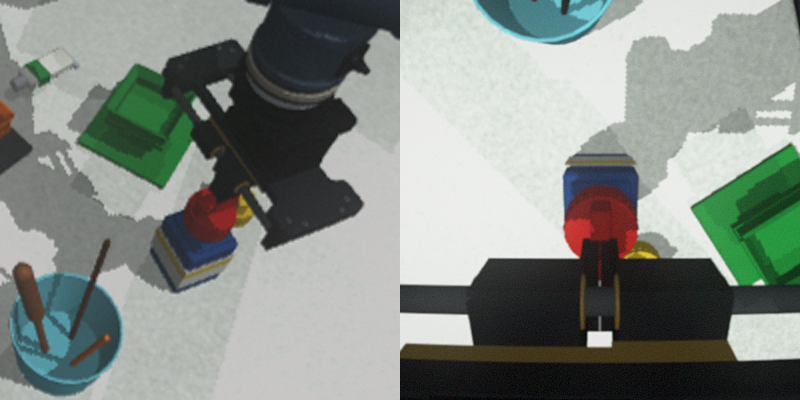

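Run:
```python
from h import *
s=observe(); c=cams.capture("wrist"); T=T_of(c,s); t=np.array(s["tcp_pos"])
d=np.array([np.cos(np.radians(-28.8)),np.sin(np.radians(-28.8)),0])
b=np.array([.5248,.3117,0])
n=["tcp","grasp","barend+top","barctr top","barend-top","rim+","rim-","shoulder far"]
X=[t,t+[0,0,.019],b+.022*d+[0,0,.158],b+[0,0,.158],b-.022*d+[0,0,.158],b+.024*d+[0,0,.134],b-.024*d+[0,0,.134],b+.029*d+[0,0,.1]]
for k,p in zip(n,proj(c,T,X)): print(k,p.round(1))
print(T[:3,2])
cv2.imwrite("pics/v6.png",cv2.resize(c["img"][140:300,240:400],(600,600),interpolation=cv2.INTER_CUBIC))
```

```text
tcp [320.  233.2]
grasp [320.1 246.2]
barend+top [320.8 211.9]
barctr top [320.8 248.3]
barend-top [320.7 282.1]
rim+ [320.7 195.9]
rim- [320.6 265.4]
shoulder far [320.5 175.5]
[-0.26285746  0.14405229 -0.95402038]
```

View pics/v6.png

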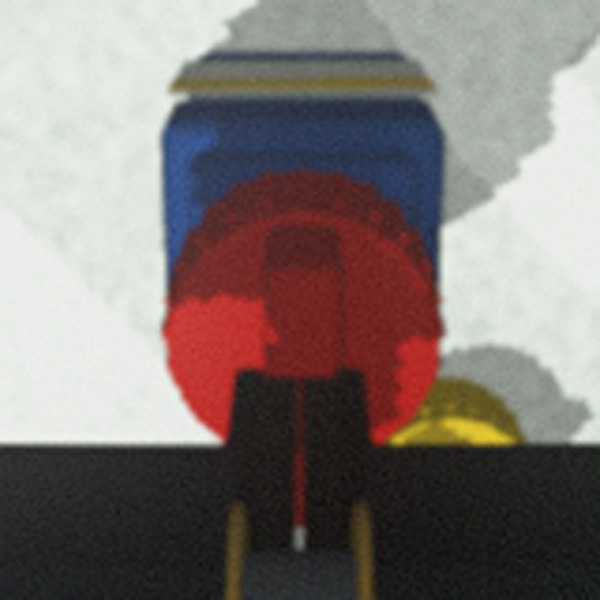

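The fingers look shut just above the bar's top, so the tip height needs checking. I'll use the picture with open fingers to find the tips' true depth.

Run:
```python
from h import *
c=cams.capture("wrist"); M=np.array(c["T_tool_cam"]); print(M.round(3),c["fx"],c["fy"],c["cx"],c["cy"],c["k1"],bot.grasp_offset)
for z in(0,-.01,-.02,-.03,-.04):
    print(z,proj(c,M,[[0,.0435,z],[0,-.0435,z],[.0095,.0435,z],[.0095,.006,z],[-.0095,.006,z]]).round(0).tolist())
s=observe(); print(s["width"],s["finger_force"],s["force"],s["tcp_pos"])
```

```text
[[ 0.001 -0.954 -0.3    0.082]
 [ 1.     0.001  0.001 -0.001]
 [-0.    -0.3    0.954 -0.192]
 [ 0.     0.     0.     1.   ]] 330.0814375301416 330.0814375301416 319.33336267038345 200.82792136109808 -0.06717470532551748 -0.0187
0 [[389.0, 233.0], [251.0, 233.0], [390.0, 219.0], [330.0, 219.0], [329.0, 247.0]]
-0.01 [[392.0, 240.0], [248.0, 240.0], [393.0, 225.0], [330.0, 225.0], [330.0, 254.0]]
-0.02 [[396.0, 247.0], [244.0, 247.0], [397.0, 232.0], [331.0, 232.0], [330.0, 262.0]]
-0.03 [[400.0, 255.0], [241.0, 255.0], [401.0, 239.0], [331.0, 239.0], [331.0, 270.0]]
-0.04 [[404.0, 263.0], [236.0, 263.0], [406.0, 247.0], [332.0, 247.0], [332.0, 280.0]]
0.0005350046538574632 0.0 [0.12402019 0.63368392 0.34207277] [0.52519174 0.31190129 0.13671135]
```

Both the open and shut pictures put the real fingertips about 29 mm behind the reported TCP. They closed above the bar, which explains the empty grip. I'll open to 30 mm and lower carefully, watching the force.

```bash
python3 -m handwheel '[[0,0,0,0,0,0,0.36],[0,0,0,0,0,0,0.36],[0,0,0,0,0,0,0.36],[0,0,0,0,0,0,0.36],[0,0,-0.03,0,0,0,0.36],[0,0,-0.05,0,0,0,0.36],[0,0,-0.06,0,0,0,0.36],[0,0,-0.07,0,0,0,0.36],[0,0,-0.07,0,0,0,0.36]]'
python3 -m handwheel '[[0,0,0,0,0,0,0],[0,0,0,0,0,0,0],[0,0,0,0,0,0,0],[0,0,0,0,0,0,0]]' 55
```

```text
time_s: 11.48
tcp_pos: [0.525, 0.3119, 0.1154]
ee_rot: [180.0, 0.0, -28.8]
force: [-1.0, -0.1, 0.3]
width: 0.0314
finger_force: 0.0
time_s: 11.98
tcp_pos: [0.5253, 0.312, 0.1159]
ee_rot: [-180.0, -0.0, -28.8]
force: [-0.8, -0.7, 0.1]
width: 0.0113
finger_force: 55.0
```

```bash
python3 -m handwheel '[[0,0,0,0,0,0,0.25],[0,0,0,0,0,0,0.25],[0,0,-0.012,0,0,0,0.25],[0,0,-0.02,0,0,0,0.25],[0,0,-0.02,0,0,0,0],[0,0,-0.02,0,0,0,0],[0,0,-0.02,0,0,0,0]]' 55
python3 -m handwheel '[[0,0,0.02,0,0,0,0],[0,0,0.05,0,0,0,0],[0,0,0.1,0,0,0,0],[0,0,0.1,0,0,0,0]]'
```

```text
time_s: 12.85
tcp_pos: [0.5252, 0.3119, 0.1097]
ee_rot: [180.0, 0.0, -28.8]
force: [0.8, 0.2, -0.3]
width: 0.0114
finger_force: 55.0
time_s: 13.35
tcp_pos: [0.5267, 0.3124, 0.1417]
ee_rot: [-179.8, -0.2, -28.8]
force: [0.3, -0.0, -5.6]
width: 0.0118
finger_force: 55.0
```

The bottle is hanging by the cap at about 5.7 N. Carrying it over the holder.

```bash
python3 -m handwheel '[[0,0,0.13,0,0,0,0],[0,0,0.267,0,0,0,0],[0.02,-0.15,0.267,0,0,0.05,0],[0.04,-0.35,0.267,0,0,0.1,0],[0.07,-0.55,0.267,0,0,0.18,0],[0.1,-0.75,0.267,0,0,0.26,0],[0.12,-0.9,0.267,0,0,0.325,0],[0.122,-0.977,0.267,0,0,0.325,0],[0.122,-0.977,0.267,0,0,0.325,0],[0.122,-0.977,0.267,0,0,0.325,0]]'
python3 look.py w7 bottle_mid=.155 holder_seat=.05
python3 - <<'E'
from h import *
s=observe(); c=cams.capture("scene"); cv2.imwrite("pics/s7.png",c["img"]); T=T_of(c,s)
t=cams.capture("top")
a=c["img"][90:290,230:430]; b=cv2.imread("pics/w7.png")[0:300,170:470]
cv2.imwrite("pics/v7.png",np.hstack([cv2.resize(a,(400,400),interpolation=cv2.INTER_CUBIC),cv2.resize(b,(400,400))]))
print(proj(c,T,[[.5614,.0186,.076]]))
E
```

```text
time_s: 14.6
tcp_pos: [0.5614, 0.0198, 0.2197]
ee_rot: [-179.9, 0.0, -9.3]
force: [0.3, 0.8, -5.7]
width: 0.0115
finger_force: 55.0
[0.5614 0.0198 0.2197] [-1.79928765e+02  4.54636001e-02 -9.34267671e+00] 14.6 cam [0.643 0.007 0.412]
[[323.85743634 205.10453691]]
```

View pics/v7.png

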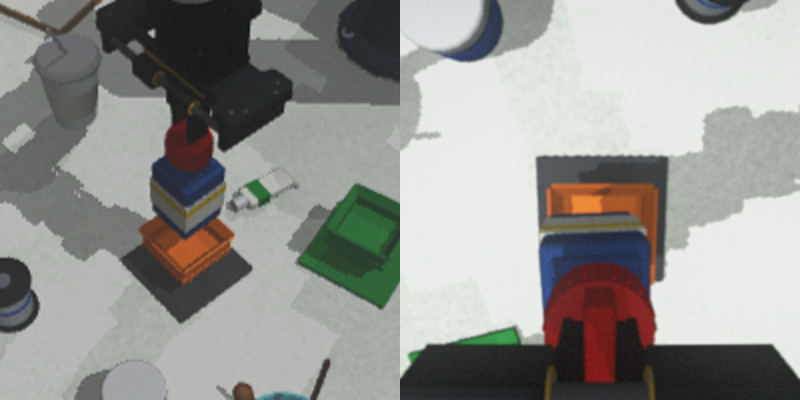

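Left: the bottle is upright above the orange pocket. Right: yaw matches; the bottle body spans about 540–650 and the holder lip 546–658, so there may be a sideways offset of a few mm. I'll measure it.

Run:
```python
from fit import *
s=observe(); c=cams.capture("wrist"); T=T_of(c,s); h=cv2.cvtColor(c["img"],cv2.COLOR_BGR2HSV)
H,S,V=[h[...,i].astype(int) for i in range(3)]
o=(H>6)&(H<18)&(S>150)&(V>70); o[260:]=0
bl=(H>100)&(H<130)&(S>80)&(V>40); 
Ti=np.array(c["T_tool_cam"])
for n,m,z,rows in(("orange",o,.076,range(135,175,6)),("blue",bl,None,range(176,210,4))):
    for r in rows:
        x=np.where(m[r,240:400])[0]+240
        if len(x)>4: 
            zz=.076 if z else .2
            print(n,r,x.min(),x.max(), [round(float(((np.linalg.inv(T)@np.r_[atz(c,T,(u,r),zz),1])[0])*1000),1) for u in(x.min(),x.max())])
```

```text
orange 141 284 359 [-35.8, 40.2]
orange 147 280 362 [-40.0, 43.4]
orange 153 281 362 [-39.2, 43.7]
orange 159 281 362 [-39.4, 43.9]
orange 165 281 361 [-39.6, 43.1]
blue 176 286 355 [-22.0, 23.5]
blue 180 282 357 [-24.7, 24.9]
blue 184 278 359 [-27.4, 26.3]
blue 188 277 360 [-28.2, 27.1]
blue 192 277 360 [-28.3, 27.2]
blue 196 277 360 [-28.4, 27.3]
blue 200 278 360 [-27.8, 27.4]
blue 204 278 360 [-28.0, 27.5]
blue 208 278 360 [-28.1, 27.6]
```

```bash
python3 -m handwheel '[[0,-0.006,-0.03,0,0,0,0],[0,-0.006,-0.06,0,0,0,0],[0,-0.006,-0.09,0,0,0,0],[0,-0.006,-0.11,0,0,0,0],[0,-0.006,-0.125,0,0,0,0],[0,-0.006,-0.14,0,0,0,0],[0,-0.006,-0.155,0,0,0,0],[0,-0.006,-0.17,0,0,0,0],[0,-0.006,-0.17,0,0,0,0]]'
python3 -m handwheel '[[0,0,-0.01,0,0,0,0],[0,0,-0.02,0,0,0,0],[0,0,-0.03,0,0,0,0],[0,0,-0.03,0,0,0,0]]'
```

```text
time_s: 16.02
tcp_pos: [0.5614, 0.0171, 0.1684]
ee_rot: [-180.0, 0.1, -9.3]
force: [0.1, 0.9, -5.3]
width: 0.0115
finger_force: 55.0
time_s: 16.52
tcp_pos: [0.562, 0.0171, 0.1599]
ee_rot: [-180.0, -0.0, -9.3]
force: [0.3, -0.2, -4.7]
width: 0.0118
finger_force: 55.0
```

```bash
python3 -m handwheel '[[0,0,-0.005,0,0,0,0],[0,0,-0.01,0,0,0,0],[0,0,-0.01,0,0,0,0]]'
python3 -m handwheel '[[0,0,-0.005,0,0,0,0],[0,0,-0.01,0,0,0,0],[0,0,-0.01,0,0,0,0]]'
```

```text
time_s: 16.9
tcp_pos: [0.5624, 0.0174, 0.1583]
ee_rot: [-180.0, -0.1, -9.3]
force: [-1.2, 2.6, 3.7]
width: 0.0115
finger_force: 55.0
time_s: 17.27
tcp_pos: [0.5625, 0.0174, 0.1557]
ee_rot: [-180.0, -0.1, -9.3]
force: [-2.0, 2.2, 6.5]
width: 0.0115
finger_force: 55.0
```

```bash
python3 -m handwheel '[[0,0,-0.005,0,0,0,0],[0,0,-0.01,0,0,0,0],[0,0,-0.012,0,0,0,0],[0,0,-0.012,0,0,0,0]]'
```

```text
time_s: 17.77
tcp_pos: [0.5627, 0.0174, 0.153]
ee_rot: [-180.0, -0.2, -9.3]
force: [-3.0, 2.3, 12.2]
width: 0.0114
finger_force: 55.0
```

```bash
python3 -m handwheel '[[0,0,-0.004,0,0,0,0],[0,0,-0.004,0,0,0.1,0],[0,0,-0.004,0,0,0.2,0],[0,0,-0.004,0,0,0.3,0],[0,0,-0.004,0,0,0.3,0]]'
```

```text
time_s: 18.4
tcp_pos: [0.5633, 0.0178, 0.153]
ee_rot: [-180.0, -0.3, 8.7]
force: [-4.5, 3.6, 17.5]
width: 0.0114
finger_force: 55.0
```

At the stop (force rises, no further travel), so I continue the twist.

```bash
python3 -m handwheel '[[0,0,0,0,0,0.1,0],[0,0,0,0,0,0.2,0],[0,0,0,0,0,0.32,0],[0,0,0,0,0,0.44,0],[0,0,0,0,0,0.56,0],[0,0,0,0,0,0.56,0]]'; python3 -c "
from h import *
s=observe();print(s['wrist_torque'])"
```

```text
time_s: 19.15
tcp_pos: [0.5633, 0.0176, 0.153]
ee_rot: [179.8, -0.2, 42.3]
force: [-4.1, 2.7, 17.1]
width: 0.0119
finger_force: 55.0
[0.59938268 0.83685538 0.11024766]
```

```bash
python3 -m handwheel '[[0,0,0,0,0,0.12,0],[0,0,0,0,0,0.24,0],[0,0,0,0,0,0.36,0],[0,0,0,0,0,0.48,0],[0,0,0,0,0,0.6,0],[0,0,0,0,0,0.6,0],[0,0,0,0,0,0.6,0]]'; python3 -c "
from h import *
s=observe();print(s['wrist_torque'])"
```

```text
time_s: 20.02
tcp_pos: [0.5635, 0.0175, 0.153]
ee_rot: [179.7, -0.1, 78.3]
force: [-4.2, 3.4, 16.3]
width: 0.0115
finger_force: 55.0
[0.53558336 0.73234575 0.05184053]
```

Turned 87.6° at full press. Lift a little and check the load.

```bash
python3 -m handwheel '[[0,0,0.015,0,0,0,0],[0,0,0.03,0,0,0,0],[0,0,0.045,0,0,0,0],[0,0,0.06,0,0,0,0],[0,0,0.08,0,0,0,0],[0,0,0.08,0,0,0,0]]'
```

```text
time_s: 20.78
tcp_pos: [0.5622, 0.0168, 0.1734]
ee_rot: [179.9, 0.0, 78.3]
force: [-0.6, 1.0, -1.0]
width: 0.0114
finger_force: 55.0
```

Only the cap's weight is on the wrist now, so the bottle stayed. Raise the cap to about 80 mm above its seat.

```bash
python3 -m handwheel '[[0,0,0.04,0,0,0,0],[0,0,0.08,0,0,0,0],[0,0,0.13,0,0,0,0],[0,0,0.18,0,0,0,0],[0,0,0.22,0,0,0,0],[0,0,0.22,0,0,0,0],[0,0,0.22,0,0,0,0],[0,0,0.22,0,0,0,0]]'
python3 - <<'E'
from h import *
s=observe(); c=cams.capture("scene"); T=T_of(c,s)
for k,z in dict(bottle_mid=.095,bottle_mouth=.173,holder_seat=.05,cap_grip=s["tcp_pos"][2]+.036).items():
    for m in models.mark_of(c,k)[:2]: print(k,m["confidence"],atz(c,T,m["at"],z).round(3))
a=c["img"][70:270,230:430]
cv2.imwrite("pics/v9.png",cv2.resize(a,(600,600),interpolation=cv2.INTER_CUBIC))
E
```

```text
time_s: 21.78
tcp_pos: [0.5613, 0.0171, 0.2383]
ee_rot: [-179.9, 0.0, 78.3]
force: [0.1, 0.7, -0.7]
width: 0.0116
finger_force: 55.0
bottle_mid 0.65 [0.568 0.019 0.095]
bottle_mouth 0.88 [0.572 0.018 0.173]
bottle_mouth 0.29 [ 0.573 -0.154  0.173]
holder_seat 0.85 [0.564 0.022 0.05 ]
holder_seat 0.74 [0.405 0.169 0.05 ]
cap_grip 0.65 [0.555 0.014 0.274]
cap_grip 0.59 [0.591 0.331 0.274]
```

View pics/v9.png

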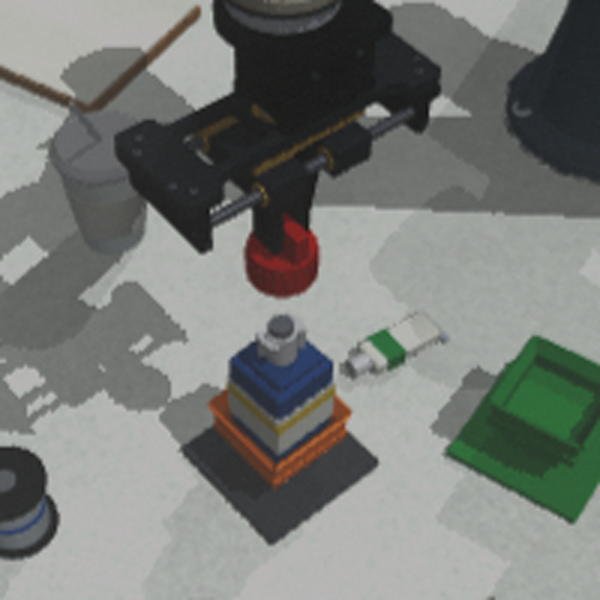

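The picture shows the open bottle seated upright in the orange holder (grey mouth at (281,330)), with the red cap held straight above it at (283,258). Handing in.

```bash
python3 -c "
from h import *
print(bot.job_done())"
```

```text
the job is handed in; nothing more can be done
None
```

I handed the job in at about 22 s of the 48 s limit: the bottle stands in the orange holder, and the gripper holds the red cap about 80 mm above where it sat. The verdict was not shown, and the final picture covered only the area around the holder, where everything looked in place.

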